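# Collect the kit in the pouring corner of the tray

## Task

Pick the one tall sleeve out of the bin of flat rings and put it in the square tray, among the three rings there, letting go of it while the tray stands flat on the bench. Then take the tray by its grip lug and tip it until the sleeve and all three rings have slid together into the corner opposite the lug (that corner may stay on the bench), and finish while still holding it tilted like that with everything at rest. Leave the flat rings in the bin, and do not disturb the flask or the wooden block.

Things in the scene. Friction and masses are not known exactly. Their poses are not given: they have to be found in the camera images.
- tray: Loose square beige-grey plastic tray, 0.22 kg, 168 x 168 mm outside, rim 45 mm high, walls and floor 4 mm, slippery inside (parts slide from about 15 degrees of tilt). Origin: centre of underside; x, y square to the walls, z up. Pouring lip outside the -x, -y corner under the rim; grip lug at the +x, +y corner. Starts flat, lip corner towards the robot, lug away, turned up to 25 degrees.
- tray_lug (a point): Where to grip the tray's lug: 72 mm above the tray's underside, 104 mm from its centre along the diagonal to the +x, +y corner; axes are the tray's. The lug is an upright flat plate, 12 mm thick along that diagonal, 36 mm wide across it, its top 90 mm above the underside. Pinch it from above across the 12 mm.
- tray_corner (a point): Inside corner of the tray floor at the -x, -y corner, opposite the lug: where the parts must gather. Its frame is the tray's. The tray's inside reaches 160 mm from it along the tray's x and y.
- sleeve_mid (a point): Centre (half-way up) of the sleeve: a dark steel tube 30 mm in outer diameter, 18 mm bore, 45 mm tall, about 60 g, standing upright in the bin, the only tall part there. Its z axis is the tube's axis.
- bin: Open white plastic bin fixed to the bench, 260 x 190 mm outside, 42 mm high, walls and floor 4 mm. Origin at the centre of its underside, x along the long side. Holds the sleeve and five flat rings, in six places (three along x, two along y) about 70 mm apart; the sleeve's centre is at least 45 mm from the walls.
- kit_ring0_mid (a point): Centre of a dark steel ring, 32 mm outside, 20 mm bore, 8 mm high, 25 g, lying flat in the tray; one of three alike.
- kit_ring1_mid (a point): Centre of a dark steel ring, 32 mm outside, 20 mm bore, 8 mm high, 25 g, lying flat in the tray; one of three alike.
- kit_ring2_mid (a point): Centre of a dark steel ring, 32 mm outside, 20 mm bore, 8 mm high, 25 g, lying flat in the tray; one of three alike.
- bin_ring0_mid (a point): Centre of a dark steel ring, 44 mm outside, 30 mm bore, 8 mm high, lying flat in the bin; one of five alike, to be left in the bin.
- bin_ring1_mid (a point): Centre of a dark steel ring, 44 mm outside, 30 mm bore, 8 mm high, lying flat in the bin; one of five alike, to be left in the bin.
- bin_ring2_mid (a point): Centre of a dark steel ring, 44 mm outside, 30 mm bore, 8 mm high, lying flat in the bin; one of five alike, to be left in the bin.
- bin_ring3_mid (a point): Centre of a dark steel ring, 44 mm outside, 30 mm bore, 8 mm high, lying flat in the bin; one of five alike, to be left in the bin.
- bin_ring4_mid (a point): Centre of a dark steel ring, 44 mm outside, 30 mm bore, 8 mm high, lying flat in the bin; one of five alike, to be left in the bin.
- flask: Steel drinking flask, 60 mm diameter, 170 mm tall, standing on the bench; bystander. Origin at the centre of its underside.
- block: Light wooden block 50 x 150 x 40 mm lying on the bench; bystander. Origin at the centre of its underside.

How it is judged (in metres and radians):
On the way:
1. the sleeve is in the tray, let go, the tray flat on the bench (x of sleeve_mid in the frame of tray between -0.08 and 0.08 m and y of sleeve_mid in the frame of tray between -0.08 and 0.08 m and z of sleeve_mid in the frame of tray below 0.05 m and contact force between the fingers and sleeve below 0.1 N and angle between tray's own z axis and vertical below 0.1 rad), for 0.2 s.
At the end, for the whole second after the job is handed in: Fingers grip the tray (over 1 N); it is at rest, tilted 0.35 to 1.2 rad, clear of bin, flask and block. Centres of the sleeve and three kit rings lie in the tray in the quarter at the corner opposite the lug (within 80 mm of both walls), at rest (under 30 mm/s) (angle between tray's own z axis and vertical between 0.35 and 1.2 rad and contact force between the fingers and tray above 1 N and linear speed of each of tray, sleeve, kit_ring0, kit_ring1, kit_ring2 below 0.03 m/s and contact force between tray and bin below 0.3 N and contact force between tray and flask below 0.3 N and contact force between tray and block below 0.3 N and x of sleeve_mid in the frame of tray between -0.082 and 0 m and y of sleeve_mid in the frame of tray between -0.082 and 0 m and z of sleeve_mid in the frame of tray between 0.003 and 0.06 m and x of kit_ring0_mid in the frame of tray between -0.082 and 0 m and y of kit_ring0_mid in the frame of tray between -0.082 and 0 m and z of kit_ring0_mid in the frame of tray between 0.003 and 0.06 m and x of kit_ring1_mid in the frame of tray between -0.082 and 0 m and y of kit_ring1_mid in the frame of tray between -0.082 and 0 m and z of kit_ring1_mid in the frame of tray between 0.003 and 0.06 m and x of kit_ring2_mid in the frame of tray between -0.082 and 0 m and y of kit_ring2_mid in the frame of tray between -0.082 and 0 m and z of kit_ring2_mid in the frame of tray between 0.003 and 0.06 m); the arm keeps its last pose, push and grip.
It fails at once if a flat ring is taken out of the bin (height (world z) of any of bin_ring0_mid, bin_ring1_mid, bin_ring2_mid, bin_ring3_mid, bin_ring4_mid above 0.08 m).
It fails at once if the flask or the block is shifted by more than 30 mm or the flask tipped (distance of any of flask, block from where it was at the start of the episode above 0.03 m or angle between flask's own z axis and vertical above 0.3 rad).
It also fails if it takes over 51 s, if anything falls off the work surface, if the arm or the gripper's body presses on something with over 40 N, if the wrist force passes 120 N, or if a joint passes its speed limit or range.

## Robot

A 6-joint arm with a two-finger parallel gripper is mounted at the origin on the work surface. World frame = base frame: x ahead of the robot, y to its left, z up, the work surface at z = 0. Lengths are in m, angles in degrees, forces in N, time in s.
With the tool pointing down it reaches from about 0.4 to 0.825 m from the base axis. Payload 7 kg.
Tool frame: the origin (TCP) lies midway between the tips of the shut fingers; the grasp point (between the pads) lies hold_point_z behind it (hold_point_z is the distance from the TCP to the grasp point, in m); z points along the fingers, y is the line along which they close (so a half turn about z gives the same grasp; the last joint's range is limited). The gripper opens to 88 mm and grips with 3 to 60 N. Pads are 19 mm wide; open, the fingers measure 130 mm over their backs; the gripper's body (78 mm by 193 mm) begins 47 mm behind the grasp point.
Start: joints at [87.439, 20.546, 0.682, 0, -70.136, -16.507], TCP at [0.221, 0.638, 0.227] pointing down, gripper open.
Joint ranges: [-176.03, 176.03], [-82.01, 121.73], [-58.28, 71.71], [-173.87, 95.51], [-174.79, -0.11], [-173.66, 173.66]. Speed limits (degrees/s): [136.94, 136.94, 172.46, 180, 180, 180].

## Interface

Orientations are given as [roll, pitch, yaw] about the fixed x, y, z axes, in that order (R = Rz(yaw) Ry(pitch) Rx(roll)).
In Python, from plant import * gives the robot as it stands.
- The arm moves only by the tool step_arm, never from a script. Its argument "steps" is a list that holds one entry, the list of rows, each a list of 6 numbers: the shift along the tool's x, y, z scaled (see below), then the turn, a rotation vector about the tool's x, y, z scaled (see below). In form: [[[tx, ty, tz, wx, wy, wz], ...]]. A call has 1 to 20 rows; each row is the pose to reach, as a shift and turn from the pose commanded when the call began, along the tool's axes at that moment; what a row does not reach only later rows make up. The controller multiplies each number of a shift by 100 mm and each number of a turn by 0.5 rad. A row lasts 1/10 s, in which the tool goes at most 50 mm and 8.59 degrees, less where a joint would pass 70% of its speed; a pose out of reach is approached as far as the arm can. A call with a number of a shift or a turn outside -1 to 1 is refused whole. A call with a gripper value outside its range is refused whole. "jaw" is the closure in counts, from 0 (fully open) to 255 (shut), set as the call begins (left out, the last holds). The fingers move at their own pace and stop on an object; the grip force is fixed at half the most. Time passes only in rows, so rows that repeat a pose let the fingers close. It gives the time, the measured TCP pose, the force, the opening and the grip force at its end, in the units of the state.
- get_obs(): the state, without advancing time (a new reading comes with each control period).
- snapshot(name): name is "scene" or "side" or "wrist"; returns (picture, depth): 420x560x3 uint8, red, green, blue; 420x560 float32, m along the optical axis (not along the pixel's ray), 0 where there is no reading.
- calibration(name): a dict with "mtx" (3x3 intrinsics, pixels), "dist" ([k1, k2, p1, p2, k3] as OpenCV has them; the pictures are not rectified), "rvec" (rotation vector, rad) and "tvec" (3), from world to camera coordinates, as OpenCV has them. Camera axes: x right, y down, z forward; pixel columns grow to the right and rows downward; lengths in m; the calibration is good to about 2 mm. A picture is of the moment at which its call begins: read the wrist's pose just before it. calibration takes no time and is no camera call; for the wrist camera it gives the pose at the moment of the call.
- close_job(): hands the job in; it is judged then, once.
The state is a dict: "clock": time; "joint_pos": joint angles; "qvel": joint speeds; "tau": joint torques, N m; "tool_pos": TCP position; "orientation": TCP orientation; "force": force on the tool from outside, world axes, zero at the start; "moment": the same for the moment, N m; "opening": finger opening in m; "gripper_force": force on a finger pad.
Only numpy, scipy, OpenCV 4.12 (cv2) and the standard library are available. Lean on these libraries where they do the work, as an engineer would, in place of code of your own. Each camera call takes 0.05 s, during which the arm holds its last target. There are 200 camera calls.

## Working session

There is one attempt and no reset: what is moved stays moved. The work goes in short steps, Python scripts to look and compute and a tool call to move; the robot and the scene stay as the last step left them, time stands still between calls to the robot, and variables do not carry over. Pictures are saved under pics/ and viewed, at most 10 in all, crops included, and the job is handed in when it is done.

Besides the shell and the picture viewer there is one more tool, called after "Call:" as name(argument=value, ...), one argument or row to a line, values as JSON. step_arm: Moves the arm, as the interface text tells. Its arguments: {"type":"object","properties":{"steps":{"type":"array","items":{"type":"array","items":{"type":"array","items":{"type":"number","minimum":-1,"maximum":1}}}},"jaw":{"type":"number"}},"required":["steps"]}

```bash
mkdir -p pics; ls; python3 - <<'E'
from plant import *
import cv2,numpy as np
o=get_obs();print(o)
for n in("scene","side"):
    p,d=snapshot(n);np.savez(f"{n}0.npz",p=p,d=d);cv2.imwrite(f"pics/{n}0.png",p[:,:,::-1])
    c=calibration(n);R=cv2.Rodrigues(np.array(c["rvec"],float))[0];print(n,c["mtx"],c["dist"],(-R.T@np.array(c["tvec"]).ravel()).round(3))
E
```

```text
pics
{'clock': 0.0, 'joint_pos': array([ 8.74398166e+01,  2.05913695e+01,  6.34383202e-01, -2.07971721e-02,
       -7.01361791e+01, -1.65060514e+01]), 'qvel': array([-0.0482963 , -0.03930479,  0.06169007, -0.00928747, -0.04308214,
       -0.01912197]), 'tau': array([-1.99060883e-04, -5.82723570e+01,  2.93056583e+01,  6.99726149e+00,
        7.02795209e-03, -1.59281194e-04]), 'tool_pos': array([0.22036713, 0.63749785, 0.22562593]), 'orientation': array([ 1.79905119e+02, -7.72747504e-03, -1.90733109e+01]), 'force': array([ 0.83836406,  0.01885282, -0.51751171]), 'moment': array([-0.00846254, -0.02983938, -0.01141978]), 'gripper_force': 0.0, 'opening': 0.08764978514303426}
scene [[476.00213793   0.         276.39733772]
 [  0.         476.00213793 217.81172003]
 [  0.           0.           1.        ]] [-0.16413567  0.          0.          0.          0.        ] [ 1.175 -0.39   0.934]
side [[384.98116405   0.         278.12270301]
 [  0.         384.98116405 206.40279603]
 [  0.           0.           1.        ]] [-0.05111533  0.          0.          0.          0.        ] [0.445 0.461 0.684]
```

View pics/scene0.png

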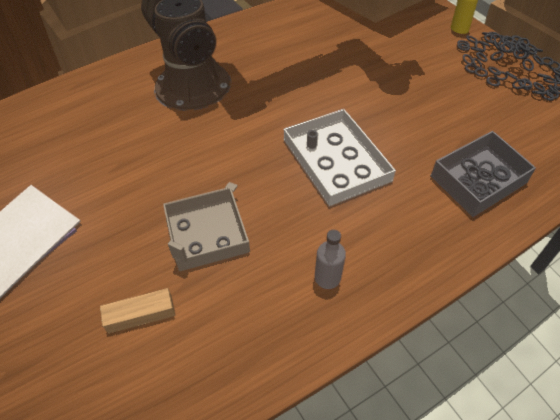

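View pics/side0.png

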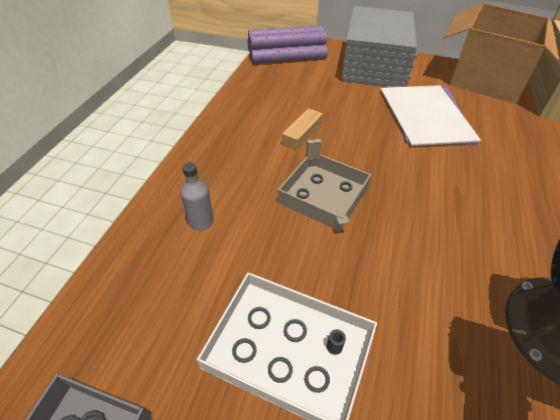

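The scene view shows the sleeve at (312,139), tray corners about (165,205), (236,190), (248,242), the lug at (177,250) and the flask at (330,262). In the side view the sleeve is at (336,342), the lug at (314,150) and the lip at (341,223).

```bash
cat >h.py <<'E'
import cv2,numpy as np
def ray(c,uv):
    R=cv2.Rodrigues(np.array(c["rvec"],float))[0];t=np.array(c["tvec"],float).ravel()
    n=cv2.undistortPoints(np.array([[uv]],float),np.array(c["mtx"]),np.array(c["dist"]))[0,0]
    d=R.T@np.r_[n,1];return -R.T@t,d/np.linalg.norm(d)
def plane(c,uv,z):
    o,d=ray(c,uv);return o+d*(z-o[2])/d[2]
def tri(*cu):
    A=0;b=0
    for c,u in cu:
        o,d=ray(c,u);P=np.eye(3)-np.outer(d,d);A=A+P;b=b+P@o
    return np.linalg.solve(A,b)
E
python3 - <<'E'
from plant import *
from h import *
a,b=calibration("scene"),calibration("side")
print("sleeve top",tri((a,(312,134)),(b,(337,336))))
print("lug top",tri((a,(175,245)),(b,(314,142))))
for u in [(165,205),(236,190),(248,243),(179,267)]: print("tray rim scene",plane(a,u,.045))
for u in [(279,190),(316,156),(370,180),(335,220)]: print("tray rim side",plane(b,u,.045))
print("flask",tri((a,(334,234)),(b,(190,168))))
for u in [(101,309),(170,291),(174,302),(104,320)]: print("block",plane(a,u,.04))
for u in [(285,128),(345,112),(392,166),(332,193)]: print("bin",plane(a,u,.042))
for n,l in (("scene",[(183,225),(196,247),(223,242)]),("side",[(317,179),(346,186),(303,193)])):
  for u in l: print("ring",n,plane(calibration(n),u,.012))
E
python3 - <<'E'
import numpy as np,cv2
p=np.load('scene0.npz')['p'];q=np.load('side0.npz')['p']
A=cv2.resize(p[110:280,150:350],None,fx=3,fy=3)[:,:,::-1]
cv2.imwrite('pics/c0.png',A)
B=cv2.resize(q[130:370,260:400],None,fx=2.5,fy=2.5)[:,:,::-1]
cv2.imwrite('pics/c1.png',B)
E
```

```text
sleeve top [0.42635928 0.16167061 0.04759934]
lug top [ 0.58503596 -0.29863028  0.0859875 ]
tray rim scene [ 0.43776073 -0.26833535  0.045     ]
tray rim scene [ 0.48821046 -0.10138707  0.045     ]
tray rim scene [ 0.63758024 -0.15190286  0.045     ]
tray rim scene [ 0.6126233  -0.31088973  0.045     ]
tray rim side [ 0.62910585 -0.1479998   0.045     ]
tray rim side [ 0.57633746 -0.29524899  0.045     ]
tray rim side [ 0.43061568 -0.25032626  0.045     ]
tray rim side [ 0.4848657  -0.09865485  0.045     ]
flask [ 0.78169803 -0.03289895  0.1681637 ]
block [ 0.61601571 -0.49813353  0.04      ]
block [ 0.65326742 -0.35203754  0.04      ]
block [ 0.68141339 -0.35549059  0.04      ]
block [ 0.6434278  -0.50128599  0.04      ]
bin [0.36412256 0.11647456 0.042     ]
bin [0.3974656  0.29432872 0.042     ]
bin [0.62607881 0.27413379 0.042     ]
bin [0.61748047 0.09207978 0.042     ]
ring scene [ 0.49026541 -0.25081893  0.012     ]
ring scene [ 0.56361744 -0.25128769  0.012     ]
ring scene [ 0.58448337 -0.19125475  0.012     ]
ring side [ 0.55905543 -0.24750375  0.012     ]
ring side [ 0.48404531 -0.24595552  0.012     ]
ring side [ 0.57974924 -0.18818495  0.012     ]
```

```bash
python3 - <<'E'
import plant
print([ (k,v if isinstance(v,(int,float)) else '') for k,v in vars(plant).items() if not k.startswith('__')])
from plant import *
import numpy as np
try: print(hold_point_z)
except Exception as e: print(e)
c=calibration("wrist");import cv2
R=cv2.Rodrigues(np.array(c["rvec"],float))[0];print((-R.T@np.array(c["tvec"]).ravel()),R[2],c["mtx"][0])
E
```

```text
[('snapshot', ''), ('calibration', ''), ('close_job', ''), ('get_obs', ''), ('PlanningError', ''), ('hold_point_z', 0.0188)]
0.0188
[0.28870614 0.61436563 0.38346321] [-0.25225117  0.08437713 -0.96397606] [330.27662718   0.         277.13729978]
```

Call:
step_arm(
  steps=[
    [[0.25,0.25,0,0,0,0.1],[0.5,0.5,0,0,0,0.2],[0.75,0.75,0,0,0,0.3],[1,1,0,0,0,0.3]],
  ],
  jaw=80,
)

```text
clock: 0.5
tool_pos: [0.2826, 0.5092, 0.2261]
orientation: [180.0, -0.0, -27.7]
force: [0.7, -0.0, 1.2]
opening: 0.0624
gripper_force: 0.0
```

Call:
step_arm(
  steps=[
    [[0.25,0.2,0,0,0,0],[0.5,0.4,0,0,0,0],[0.75,0.6,0,0,0,0],[0.96,0.8,0,0,0,0]],
  ],
)

```text
clock: 0.9
tool_pos: [0.3306, 0.3938, 0.2263]
orientation: [180.0, 0.0, -27.7]
force: [-0.1, 1.0, 1.0]
opening: 0.0602
gripper_force: 0.0
```

Call:
step_arm(
  steps=[
    [[0.25,0.2,0,0,0,0],[0.5,0.4,0,0,0,0],[0.75,0.6,0,0,0,0],[0.96,0.8,0,0,0,0]],
  ],
)

```text
clock: 1.3
tool_pos: [0.3784, 0.2784, 0.2264]
orientation: [180.0, 0.0, -27.7]
force: [1.5, 0.1, 0.1]
opening: 0.0605
gripper_force: 0.0
```

Call:
step_arm(
  steps=[
    [[0.25,0.2,0.1,0,0,0.2],[0.5,0.4,0.2,0,0,0.4],[0.75,0.6,0.3,0,0,0.6],[0.96,0.8,0.3,0,0,0.78],[0.96,0.8,0.3,0,0,0.78]],
  ],
)

```text
clock: 1.8
tool_pos: [0.426, 0.1617, 0.1959]
orientation: [179.9, -0.0, -50.3]
force: [0.7, 0.1, -0.8]
opening: 0.06
gripper_force: 0.0
```

```bash
python3 - <<'E'
from plant import *
from h import *
o=get_obs();print(o["tool_pos"],o["orientation"],o["clock"])
c=calibration("wrist");p,d=snapshot("wrist");np.savez("w1.npz",p=p,d=d,**{k:np.array(v) for k,v in c.items()})
cv2.imwrite("pics/w1.png",p[:,:,::-1])
E
```

```text
[0.42596461 0.16171769 0.19593487] [ 1.79895099e+02 -4.62337061e-03 -5.03318479e+01] 1.8
```

View pics/w1.png

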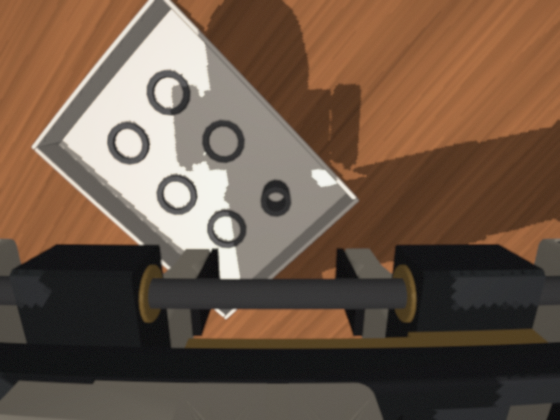

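The wrist view shows the sleeve at (277,197), top centre about (277,193). Its neighbour rings are at (226,228) and (223,141), and the line along which the fingers close is free.

```bash
python3 - <<'E'
from plant import *
from h import *
w=np.load("w1.npz");g=cv2.cvtColor(w["p"],cv2.COLOR_RGB2GRAY)
m=(g[170:225,255:300]<70).astype(np.uint8)
n,l,s,ce=cv2.connectedComponentsWithStats(m);i=1+np.argmax(s[1:,4]);print(s[i]+[255,170,0,0,0],ce[i]+[255,170])
d=w["d"];print(d[180:215:4,277])
a,b=calibration("scene"),calibration("side")
for u in [(277,193),(277,191)]:
  print("tri",tri((a,(312,134)),(b,(337,336)),(w,u)),plane(w,u,.049))
print(plane(a,(312,134),.049),plane(b,(337,336),.049),plane(w,(277,213),.004))
E
```

```text
[262 180  28  36 688] [275.46802326 198.15116279]
[0.34732336 0.3253129  0.30976912 0.31143412 0.3584731  0.35930008
 0.3434055  0.32793763 0.31656516]
tri [0.42808413 0.15937518 0.04711655] [0.43098144 0.15563655 0.049     ]
tri [0.42857936 0.15877784 0.0470576 ] [0.43220476 0.15415972 0.049     ]
[0.42830917 0.16109375 0.049     ] [0.42581253 0.16179376 0.049     ] [0.41057361 0.18011897 0.004     ]
```

```bash
python3 - <<'E'
from plant import *
from h import *
w=np.load("w1.npz")
a,b=calibration("scene"),calibration("side")
for u in [(276,202),(276,203)]:
  print("tri",tri((a,(312,134)),(w,u)),tri((b,(337,336)),(w,u)),plane(w,u,.049))
E
python3 - <<'E'
import numpy as np,cv2
p=np.load('w1.npz')['p']
cv2.imwrite('pics/c1.png',cv2.resize(p[160:240,230:330],None,fx=6,fy=6,interpolation=2)[:,:,::-1])
E
```

```text
tri [0.42553378 0.16339753 0.0455928 ] [0.42612824 0.16260758 0.05058989] [0.42615856 0.16294486 0.049     ]
tri [0.42465223 0.16423741 0.04446262] [0.42593802 0.16315372 0.05186443] [0.42553717 0.16369622 0.049     ]
```

View pics/c1.png

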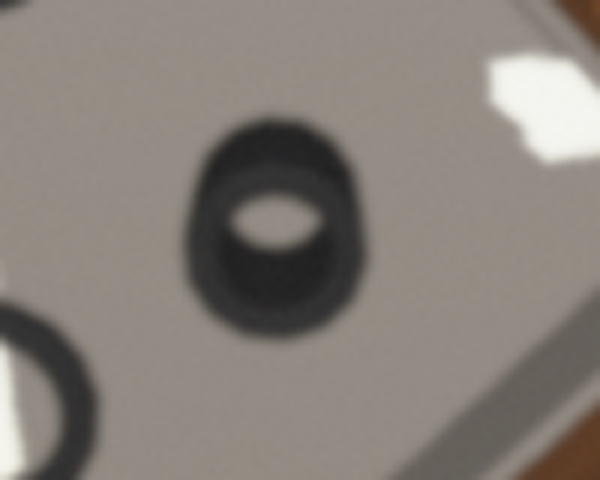

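The crop shows the sleeve's top rim centred at crop (276,249), which is pixel (276,201.5). That puts it at (0.426, 0.162) with its top at about 0.048, directly under the tool.

Call:
step_arm(
  steps=[
    [[0,0,0.3,0,0,0],[0,0,0.6,0,0,0],[0,0,0.9,0,0,0],[0,0,1,0,0,0]],
  ],
)

```text
clock: 2.25
tool_pos: [0.4245, 0.1639, 0.0942]
orientation: [179.8, 0.0, -50.0]
force: [-0.5, -0.7, 0.6]
opening: 0.0598
gripper_force: 0.0
```

Call:
step_arm(
  steps=[
    [[0,0,0.2,0,0,0],[0,0,0.4,0,0,0],[0,0,0.6,0,0,0],[0,0,0.75,0,0,0],[0,0,0.83,0,0,0],[0,0,0.83,0,0,0]],
  ],
)

```text
clock: 2.85
tool_pos: [0.4259, 0.1647, 0.0132]
orientation: [179.9, -0.0, -50.0]
force: [-0.6, -0.8, -0.2]
opening: 0.0602
gripper_force: 0.0
```

Call:
step_arm(
  steps=[
    [[0,0,0,0,0,0],[0,0,0,0,0,0],[0,0,0,0,0,0],[0,0,0,0,0,0],[0,0,0,0,0,0],[0,0,0,0,0,0],[0,0,0,0,0,0],[0,0,0,0,0,0]],
  ],
  jaw=255,
)

```text
clock: 3.65
tool_pos: [0.4262, 0.1646, 0.014]
orientation: [-180.0, -0.0, -50.0]
force: [-1.6, 0.3, 6.4]
opening: 0.0298
gripper_force: 30.0
```

Call:
step_arm(
  steps=[
    [[0,0,-0.1,0,0,0],[0,0,-0.3,0,0,0],[0,0,-0.6,0,0,0],[0,0,-0.9,0,0,0],[0,0,-1,0,0,0]],
  ],
)

```text
clock: 4.15
tool_pos: [0.4272, 0.1654, 0.1169]
orientation: [-179.7, -0.0, -50.0]
force: [0.8, 0.6, -1.3]
opening: 0.0303
gripper_force: 30.0
```

Call:
step_arm(
  steps=[
    [[0.3,0.14,-0.2,0,0,0],[0.6,0.28,-0.4,0,0,0],[0.78,0.36,-0.5,0,0,0]],
  ],
)

```text
clock: 4.45
tool_pos: [0.4489, 0.0802, 0.1652]
orientation: [-179.9, -0.0, -50.0]
force: [-0.1, 0.5, -0.4]
opening: 0.0299
gripper_force: 30.0
```

Call:
step_arm(
  steps=[
    [[0.3,0.14,0,0,0,0],[0.6,0.28,0,0,0,0],[0.78,0.36,0,0,0,0]],
  ],
)

```text
clock: 4.75
tool_pos: [0.4708, -0.0032, 0.1635]
orientation: [180.0, 0.0, -50.1]
force: [0.0, -0.1, -0.9]
opening: 0.0297
gripper_force: 30.0
```

Call:
step_arm(
  steps=[
    [[0.3,0.14,0,0,0,0],[0.6,0.28,0,0,0,0],[0.78,0.36,0,0,0,0]],
  ],
)

```text
clock: 5.05
tool_pos: [0.4935, -0.0861, 0.1633]
orientation: [180.0, 0.0, -50.1]
force: [1.0, -0.6, -0.6]
opening: 0.0299
gripper_force: 30.0
```

Call:
step_arm(
  steps=[
    [[0.3,0.14,0,0,0,0.2],[0.6,0.28,0,0,0,0.4],[0.78,0.36,0,0,0,0.56],[0.78,0.36,0,0,0,0.56],[0.78,0.36,0,0,0,0.56]],
  ],
)

```text
clock: 5.55
tool_pos: [0.5156, -0.1674, 0.1631]
orientation: [179.9, 0.0, -66.1]
force: [0.2, -0.1, -0.7]
opening: 0.0299
gripper_force: 30.0
```

```bash
python3 - <<'E'
from plant import *
from h import *
o=get_obs();print(o["tool_pos"],o["orientation"],o["clock"],o["opening"])
c=calibration("wrist");p,d=snapshot("wrist");np.savez("w2.npz",p=p,d=d,**{k:np.array(v) for k,v in c.items()})
cv2.imwrite("pics/w2.png",p[:,:,::-1])
E
```

```text
[ 0.51562118 -0.16737161  0.16306477] [ 1.79941882e+02  4.13976691e-02 -6.60702915e+01] 5.55 0.029873762921313635
```

View pics/w2.png

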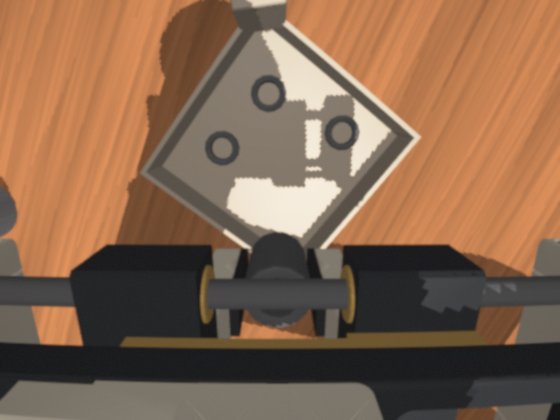

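The wrist view shows the tray's rim corners at left (143,172) and right (419,137), the lug at the top (260,10), and rings at (268,93), (222,148) and (341,132). The sleeve is held.

```bash
python3 - <<'E'
from plant import *
from h import *
w=np.load("w2.npz")
L=plane(w,(144,173),.045);R=plane(w,(419,137),.045);print(L,R,(L+R)/2,np.linalg.norm(L-R),np.degrees(np.arctan2(*(L-R)[1::-1])))
print("lug",plane(w,(232,10),.09),plane(w,(287,8),.09))
for u in [(268,93),(222,148),(341,132)]: print(plane(w,u,.012))
c=(L+R)/2;a=np.arctan2(*(L-R)[1::-1])-np.pi/2;D=np.array([np.cos(a),np.sin(a)])
print("lugdir",np.degrees(a),"lug",c[:2]+.104*D,"place",c[:2]-.045*D)
E
```

```text
[ 0.63143878 -0.15024793  0.045     ] [ 0.43346036 -0.270708    0.045     ] [ 0.53244957 -0.21047797  0.045     ] 0.23174573207929197 31.318442566484144
lug [ 0.5993662  -0.28528357  0.09      ] [ 0.56799187 -0.30034035  0.09      ]
[ 0.56266142 -0.25318692  0.012     ]
[ 0.58222117 -0.19175494  0.012     ]
[ 0.48824238 -0.2492358   0.012     ]
lugdir -58.68155743351585 lug [ 0.58650816 -0.29932429] place [ 0.50905883 -0.17203485]
```

Call:
step_arm(
  steps=[
    [[0,0,0.3,0,0,0],[0,0,0.6,0,0,0],[0,0,0.9,0,0,0],[0,0,1,0,0,0]],
  ],
)

```text
clock: 6.0
tool_pos: [0.5141, -0.1661, 0.0611]
orientation: [179.8, 0.1, -66.0]
force: [-0.5, -0.4, -0.6]
opening: 0.0296
gripper_force: 30.0
```

Call:
step_arm(
  steps=[
    [[0,0,0.15,0,0,0],[0,0,0.3,0,0,0],[0,0,0.4,0,0,0],[0,0,0.44,0,0,0],[0,0,0.48,0,0,0],[0,0,0.49,0,0,0],[0,0,0.49,0,0,0]],
  ],
)

```text
clock: 6.7
tool_pos: [0.5165, -0.1671, 0.0149]
orientation: [-180.0, -0.0, -66.0]
force: [-0.6, -0.7, -0.4]
opening: 0.0297
gripper_force: 30.0
```

Call:
step_arm(
  steps=[
    [[0,0,0,0,0,0],[0,0,0,0,0,0],[0,0,0,0,0,0],[0,0,0,0,0,0],[0,0,0,0,0,0],[0,0,0,0,0,0]],
  ],
  jaw=120,
)

```text
clock: 7.3
tool_pos: [0.5162, -0.1671, 0.0146]
orientation: [180.0, -0.0, -66.1]
force: [-0.7, -0.3, -0.2]
opening: 0.0461
gripper_force: 0.0
```

Call:
step_arm(
  steps=[
    [[0,0,-0.1,0,0,0],[0,0,-0.3,0,0,0],[0,0,-0.6,0,0,0],[0,0,-0.9,0,0,0],[0,0,-1,0,0,0]],
  ],
)

```text
clock: 7.8
tool_pos: [0.518, -0.1673, 0.1185]
orientation: [-179.7, -0.1, -66.0]
force: [0.7, -0.4, 0.6]
opening: 0.0464
gripper_force: 0.0
```

Call:
step_arm(
  steps=[
    [[0.2,0,-0.3,0,0,0.25],[0.4,0,-0.6,0,0,0.5],[0.6,-0.05,-0.7,0,0,0.75],[0.75,-0.05,-0.7,0,0,0.99],[0.75,-0.05,-0.7,0,0,0.99]],
  ],
  jaw=60,
)

```text
clock: 8.3
tool_pos: [0.5517, -0.2348, 0.1849]
orientation: [-180.0, -0.0, -94.7]
force: [-1.2, 1.3, -1.4]
opening: 0.0669
gripper_force: 0.0
```

Call:
step_arm(
  steps=[
    [[0,0,0,0,0,0.25],[0,0,0,0,0,0.5],[0,0,0,0,0,0.75],[0,0,0,0,0,0.99],[0,0,0,0,0,0.99]],
  ],
)

```text
clock: 8.8
tool_pos: [0.5506, -0.2331, 0.1844]
orientation: [180.0, -0.0, -122.7]
force: [0.1, 0.8, -0.1]
opening: 0.0669
gripper_force: 0.0
```

Call:
step_arm(
  steps=[
    [[0,0,0,0,0,0.25],[0,0,0,0,0,0.5],[0,0,0,0,0,0.75],[0,0,0,0,0,0.99],[0,0,0,0,0,0.99]],
  ],
)

```text
clock: 9.3
tool_pos: [0.5509, -0.2333, 0.1845]
orientation: [180.0, -0.0, -151.0]
force: [0.2, 0.3, 1.2]
opening: 0.0672
gripper_force: 0.0
```

Call:
step_arm(
  steps=[
    [[0,-0.3,0,0,0,0],[0,-0.6,0,0,0,0],[0,-0.75,0,0,0,0],[0,-0.75,0,0,0,0]],
  ],
)

```text
clock: 9.7
tool_pos: [0.5876, -0.3005, 0.1837]
orientation: [180.0, -0.1, -151.0]
force: [0.4, -0.8, -0.4]
opening: 0.0674
gripper_force: 0.0
```

```bash
python3 - <<'E'
from plant import *
from h import *
o=get_obs();print(o["tool_pos"],o["orientation"],o["clock"],o["opening"])
c=calibration("wrist");p,d=snapshot("wrist");np.savez("w3.npz",p=p,d=d,**{k:np.array(v) for k,v in c.items()})
cv2.imwrite("pics/w3.png",p[:,:,::-1])
E
```

```text
[ 0.58764144 -0.3004792   0.18367315] [ 1.79962893e+02 -5.35933940e-02 -1.50953133e+02] 9.7 0.06735413046787622
```

View pics/w3.png

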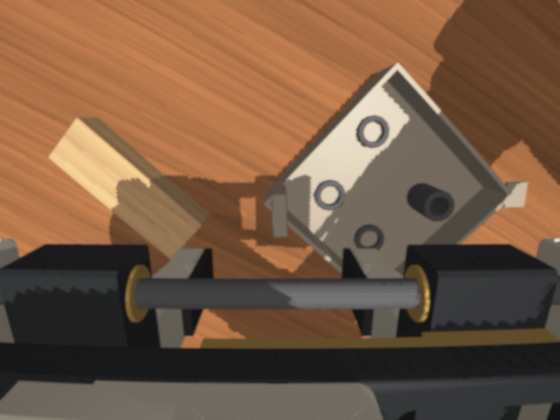

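The wrist view shows the sleeve standing in the tray at (435,203) and rings at (372,131), (329,194) and (369,238). The lug's top face spans about (272..288, 190..236), almost aligned with the fingers.

```bash
python3 - <<'E'
from plant import *
from h import *
w=np.load("w3.npz");g=cv2.cvtColor(w["p"],cv2.COLOR_RGB2GRAY)
for r in (195,205,215,225,232,236,240): print(r,g[r,262:298:2])
print(plane(w,(281,213),.09),w["d"][213,281])
A,B=plane(w,(279.5,192),.09),plane(w,(281,234),.09);print("lug width az",np.degrees(np.arctan2(*(B-A)[1::-1])))
w2=np.load("w2.npz")
print("two views lug top end corners mean",tri((w2,(260,8)),(w,(281,213))))
L=plane(w,(397,65),.045);P=plane(w,(503,188),.045);Q=plane(w,(268,200),.045);print(L,P,Q,"diag az",np.degrees(np.arctan2(*(Q-P)[1::-1])))
E
```

```text
195 [ 79  77  75  76  79  87  96 100 101 102 102  99  97 107 109 109 109 109]
205 [ 80  89 104 108 101  96 106 109 109 109 110 106 101 107 109 109 109 109]
215 [ 78  78  78  80  77  94 107 107 108 108 108 107  94  77  76  84  99 107]
225 [ 73  75  77  76  78  85 104 108 108 107 109 107 100  97 107 102  88  78]
232 [ 71  71  72  71  72  81 101 107 108 107 108 107  98  81  78  80  90 102]
236 [67 67 71 72 72 73 88 97 98 97 95 95 88 79 78 78 77 78]
240 [70 68 68 69 68 68 71 72 73 70 72 73 73 74 74 76 77 78]
[ 0.58442097 -0.29934793  0.09      ] 0.26153588
lug width az 31.13708341792883
two views lug top end corners mean [ 0.58676434 -0.29725071  0.07618033]
[ 0.43442544 -0.2704636   0.045     ] [ 0.47258704 -0.12256181  0.045     ] [ 0.58995907 -0.30943661  0.045     ] diag az -57.86795547361729
```

Call:
step_arm(
  steps=[
    [[0.02,0.02,0.3,0,0,-0.06],[0.02,0.02,0.6,0,0,-0.06],[0.02,0.02,0.8,0,0,-0.06],[0.02,0.02,0.8,0,0,-0.06]],
  ],
)

```text
clock: 10.15
tool_pos: [0.5823, -0.2969, 0.1016]
orientation: [179.7, -0.2, -149.3]
force: [-0.6, 0.9, -0.7]
opening: 0.0668
gripper_force: 0.0
```

Call:
step_arm(
  steps=[
    [[0,0,0.15,0,0,0],[0,0,0.3,0,0,0],[0,0,0.45,0,0,0],[0,0,0.5,0,0,0],[0,0,0.5,0,0,0]],
  ],
)

```text
clock: 10.65
tool_pos: [0.5841, -0.2984, 0.0533]
orientation: [179.9, -0.1, -149.4]
force: [0.5, -0.8, 0.4]
opening: 0.0667
gripper_force: 0.0
```

Call:
step_arm(
  steps=[
    [[0,0,0,0,0,0],[0,0,0,0,0,0],[0,0,0,0,0,0],[0,0,0,0,0,0],[0,0,0,0,0,0],[0,0,0,0,0,0],[0,0,0,0,0,0],[0,0,0,0,0,0],[0,0,0,0,0,0],[0,0,0,0,0,0]],
  ],
  jaw=255,
)

```text
clock: 11.65
tool_pos: [0.5847, -0.2986, 0.0546]
orientation: [-180.0, -0.0, -149.4]
force: [-1.1, -2.0, 0.5]
opening: 0.0118
gripper_force: 30.0
```

Call:
step_arm(
  steps=[
    [[0,0.01,-0.06,0.05,0,0],[0,0.03,-0.12,0.1,0,0],[0,0.05,-0.18,0.15,0,0],[0,0.065,-0.24,0.2,0,0],[0,0.085,-0.29,0.25,0,0],[0,0.105,-0.35,0.3,0,0],[0,0.15,-0.46,0.4,0,0],[0,0.175,-0.51,0.45,0,0],[0,0.2,-0.56,0.5,0,0],[0,0.23,-0.615,0.55,0,0],[0,0.256,-0.67,0.6,0,0],[0,0.286,-0.72,0.65,0,0],[0,0.317,-0.77,0.7,0,0],[0,0.35,-0.82,0.75,0,0],[0,0.382,-0.86,0.8,0,0],[0,0.382,-0.86,0.8,0,0],[0,0.382,-0.86,0.8,0,0],[0,0.382,-0.86,0.8,0,0],[0,0.382,-0.86,0.8,0,0],[0,0.382,-0.86,0.8,0,0]],
  ],
)

```text
clock: 13.65
tool_pos: [0.5655, -0.2657, 0.1403]
orientation: [-157.1, -0.0, -149.4]
force: [0.1, -0.1, -3.2]
opening: 0.0115
gripper_force: 30.0
```

```bash
python3 - <<'E'
from plant import *
from h import *
o=get_obs();print(o["tool_pos"],o["orientation"],o["force"],o["moment"],o["gripper_force"],o["clock"])
P,_=snapshot("scene");Q,_=snapshot("side");p,d=snapshot("wrist");
A=cv2.resize(P[160:290,140:270],(400,400));B=cv2.resize(Q[90:240,250:400],(400,400))
cv2.imwrite("pics/t1.png",np.vstack([np.hstack([A,B])])[:,:,::-1]);cv2.imwrite("pics/w4.png",p[:,:,::-1])
E
```

```text
[ 0.56545098 -0.26570271  0.14034928] [-1.57100982e+02 -5.18430333e-03 -1.49429309e+02] [ 0.1034669  -0.14746218 -3.22226504] [ 1.34518083  0.70108102 -0.02064687] 29.98109132051468 13.65
```

View pics/t1.png

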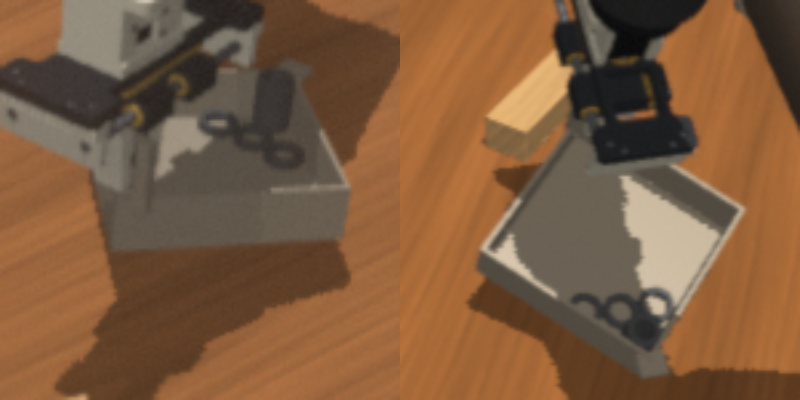

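View pics/w4.png

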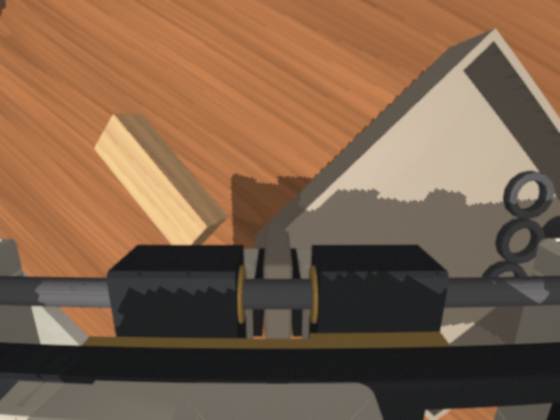

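The tray is tilted about 23°. In the side crop the sleeve is in the lip corner at (643,328), with the rings beside it at (585,305), (620,310) and (657,305). Next I compute their places in the tray frame.

```bash
cat >t.py <<'E'
from h import *
from scipy.spatial.transform import Rotation as Ro
def tf(o,c,uv,h):
    R=Ro.from_euler("xyz",o["orientation"],degrees=True).as_matrix();p=np.array(o["tool_pos"])
    a,d=ray(c,uv);a=R.T@(a-p);d=R.T@d
    q=a+d*((.0546-h)-a[2])/d[2]; u=q[1]-.104;v=q[0]   # u to lip; v along tool x
    s=2**.5/2   # lip dir=-(x+y)/√2 ; tool x az -149.4, tray x az -104.4+... 
    ax=Ro.from_euler("z",0); 
    # tray yaw = lug az(-59.4)-45=-104.4: tray x in (u,v): lug az -59.4 => -u ; tool x az -149.4
    x=-u*s+v*s; y=-u*s-v*s
    return round(x,4),round(y,4)
E
python3 - <<'E'
from plant import *
from t import *
o=get_obs();b=calibration("side");w=calibration("wrist");a=calibration("scene")
k=150/400
for u in [(585,305),(620,310),(657,305)]: print("side",tf(o,b,(250+(u[0]-400)*k,90+u[1]*k),.008))
print("sleeve",tf(o,b,(250+243*k,90+328*k),.049))
k=130/400
for u in [(219,123),(253,137),(285,154)]: print("scene",tf(o,a,(140+u[0]*k,160+u[1]*k),.008))
for u in [(528,194),(521,241)]: print("wrist",tf(o,w,u,.008))
for u in [(497,33)]: print("corner rim",tf(o,w,u,.045))
E
```

```text
side (np.float64(-0.0599), np.float64(-0.0138))
side (np.float64(-0.046), np.float64(-0.0412))
side (np.float64(-0.0229), np.float64(-0.0657))
sleeve (np.float64(-0.0668), np.float64(-0.0646))
scene (np.float64(-0.0246), np.float64(-0.0619))
scene (np.float64(-0.0472), np.float64(-0.0403))
scene (np.float64(-0.0668), np.float64(-0.015))
wrist (np.float64(-0.0224), np.float64(-0.0622))
wrist (np.float64(-0.0468), np.float64(-0.0404))
corner rim (np.float64(0.0805), np.float64(-0.0812))
```

Call:
step_arm(
  steps=[
    [[0,0.01,-0.03,0.03,0,0],[0,0.02,-0.07,0.06,0,0],[0,0.03,-0.1,0.09,0,0],[0,0.036,-0.135,0.12,0,0],[0,0.036,-0.135,0.12,0,0],[0,0.036,-0.135,0.12,0,0],[0,0.036,-0.135,0.12,0,0],[0,0.036,-0.135,0.12,0,0],[0,0.036,-0.135,0.12,0,0],[0,0.036,-0.135,0.12,0,0]],
  ],
)

```text
clock: 14.8
tool_pos: [0.561, -0.2583, 0.1515]
orientation: [-153.7, -0.0, -149.4]
force: [0.2, 0.3, -3.7]
opening: 0.0117
gripper_force: 30.0
```

```bash
python3 - <<'E'
from plant import *
from h import *
P,_=snapshot("scene");Q,_=snapshot("side")
A=cv2.resize(P[160:290,140:270],(400,400));B=cv2.resize(Q[90:240,250:400],(400,400))
cv2.imwrite("pics/t2.png",np.hstack([A,B])[:,:,::-1])
E
```

```text
(no output)
```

View pics/t2.png

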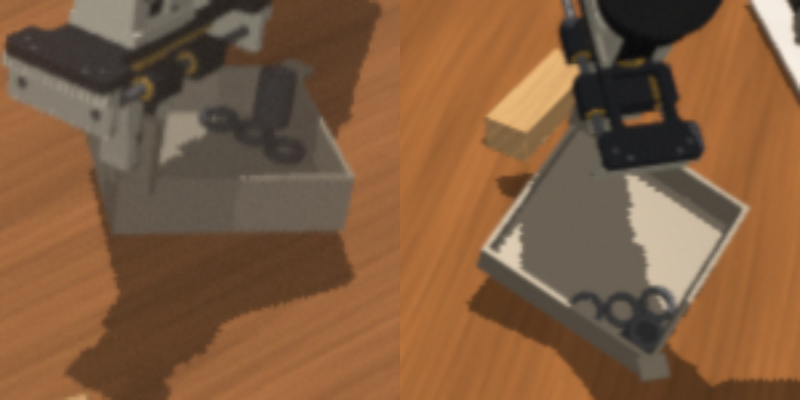

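The final pictures show the sleeve in the lip corner, side crop (645,328). The three rings are still touching it at (587,305), (622,308) and (658,303), unmoved. The tilt is about 26°, so I'm handing in.

```bash
python3 -c "
from plant import *
print(close_job())"
```

```text
the job is handed in; nothing more can be done
None
```

The job is handed in at about 15 s: the arm still holds the tray by its lug at about 26° tilt, with the sleeve and all three rings resting in the corner opposite; the hand-in gave no verdict.

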